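# Weigh the slim reel of filament

## Task

Slide the tall slim reel of filament straight up off its spindle and stand it upright in the middle of the pan of the bench scale, setting it down gently rather than dropping it. Leave the two wider, lower reels on their spindles.

Things in the scene. Friction and masses are not known exactly. Their poses are not given: they have to be found in the camera images.
- tall_reel_mid (a point): Centre, half-way up the axis, of the tall slim reel: yellow winding flush with two black flanges, 48 mm across, 62 mm tall, 0.12 kg, rigid, grippable all round. z up its axis. It starts upright on a fixed round stand (disc 76 mm wide, 8 mm thick); the stand's 12 mm spindle passes loosely through its 20 mm bore, tip 78 mm above the desk (8 mm above the reel): lift 70 mm or more to clear it.
- pan_center (a point): Centre of the top face of the scale's square steel pan, 124 x 124 mm, flat, level and without a rim, 32 mm above the desk. Grey scale body 170 x 130 mm, display and two keys beside the pan on its -x side; fixed, does not give. x and y run along the pan's sides, z up.
- wide_reel_mid (a point): A bystander, to be left on its spindle: a reel of the same make, 70 mm across and 38 mm tall, on a stand like that of the tall reel (spindle tip 78 mm above the desk). This point is on its axis half-way up; z runs up.
- flat_reel_mid (a point): A bystander, to be left on its spindle: a reel of the same make, 70 mm across and 24 mm tall, on a stand like that of the tall reel (spindle tip 78 mm above the desk). This point is on its axis half-way up; z runs up.
Not all that is in view belongs to the job. Leave any pink or turquoise look-alike of the part that bears tall_reel_mid alone.

How it is judged:
By the outcome, as a careful person would: the job done as asked, in the order asked, and still so for the second after the job is handed in, with the robot touching nothing.
It also fails if it takes over 38 s, if anything falls off the work surface, if the arm or the gripper's body presses on something with over 40 N, if the wrist force passes 120 N, or if a joint passes its speed limit or range.

## Robot

A 6-joint arm with a two-finger parallel gripper is mounted at the origin on the work surface. World frame = base frame: x ahead of the robot, y to its left, z up, the work surface at z = 0. Lengths are in m, angles in rad, forces in N, time in s.
With the tool pointing down it reaches from about 0.3 to 0.85 m from the base axis. Payload 4.2 kg.
Tool frame: the origin (TCP) lies at the very end of the fingers, on their centre line; the grasp point (between the pads) lies 19 mm behind it; x points along the fingers, z is the direction in which the jaws open and shut, and the axes are right-handed (so a half turn about x gives the same grasp; the last joint's range is limited). The gripper opens to 91 mm and grips with 3 to 60 N. Pads are 32 mm wide; open, the fingers measure 118 mm over their backs; the gripper's body (76 mm by 178 mm) begins 60 mm behind the grasp point.
Start: joints at [-1.159, 0.32, 1.565, -0, 1.257, -0.02], TCP at [0.241, -0.522, 0.214] pointing down, gripper open.
Joint ranges: [-3.11, 3.11], [-0.84, 2.01], [0.21, 2.61], [-1.34, 4.49], [0.05, 2.63], [-2.56, 2.56]. Speed limits (rad/s): [2.57, 2.57, 3.14, 3.14, 3.14, 3.14].

## Interface

Orientations are given as a unit quaternion [x, y, z, w].
In Python, from plant import readout, vision, ctrl gives the robot as it stands.
- The arm moves only by the tool move_arm, never from a script. Its argument "steps" is text: rows parted by semicolons, each of 7 numbers parted by spaces: the shift along the tool's x, y, z in m, then the turn, a rotation vector about the tool's x, y, z in rad, then the opening, from -1 (shut) to 1 (fully open), so that 0 is half open. A call has 1 to 20 rows; each row is the pose to reach, as a shift and turn from the pose measured when the call began, along the tool's axes at that moment; what a row does not reach only later rows make up. A row lasts 1/12 s, in which the tool goes at most 41.7 mm and 7.16 degrees, less where a joint would pass 70% of its speed; a pose out of reach is approached as far as the arm can. A call with a gripper value outside its range is refused whole. The fingers move at their own pace and stop on an object; the grip force is fixed at half the most. Time passes only in rows, so rows that repeat a pose let the fingers close. It gives the time, the measured TCP pose, the force and the opening at its end, in the units of the state.
- readout.observe(): the state, without advancing time (a new reading comes with each control period).
- vision.get_image(name): name is "scene" or "top" or "wrist"; returns the picture (400x640x3 uint8, red, green, blue); there is no depth.
- vision.calibration(name): a dict with "fx", "fy", "cx", "cy" (pixels), "pose" (4x4, takes a point from camera to world coordinates); the wrist camera has in their place "hand_eye" (4x4, takes a point from camera to tool coordinates, whose origin is the TCP and whose axes are the tool frame's). Camera axes: x right, y down, z forward; pixel columns grow to the right and rows downward; lengths in m; the calibration is good to about 2 mm. The wrist camera is an equidistant fisheye: a pixel r from the principal point sees the ray r / f radians off the axis. A picture is of the moment at which its call begins: read the wrist's pose just before it. calibration takes no time and is no camera call.
- ctrl.hand_in(): hands the job in, once; it reports no verdict.
The state is a dict: "clock": time; "qpos": joint angles; "dq": joint speeds; "joint_torque": joint torques, N m; "tool_pos": TCP position; "orientation": TCP orientation; "ft_force": force on the tool from outside, world axes, zero at the start; "torque": the same for the moment, N m; "width": finger opening in m.
Only numpy, scipy, OpenCV 4.12 (cv2) and the standard library are available. Lean on these libraries where they do the work, as an engineer would, in place of code of your own. Each camera call takes 0.05 s, during which the arm holds its last target. There are 200 camera calls.

## Working session

There is one attempt and no reset: what is moved stays moved. The work goes in short steps, Python scripts to look and compute and a tool call to move; the robot and the scene stay as the last step left them, time stands still between calls to the robot, and variables do not carry over. Pictures are saved under pics/ and viewed, about 8 in all and at most 12, crops included, and the job is handed in when it is done.

Besides the shell and the picture viewer there is one more tool, called after "Call:" as name(argument=value, ...) on one line, values as JSON. move_arm: Moves the arm, as the interface text tells. Its arguments: {"type":"object","properties":{"steps":{"type":"string"}},"required":["steps"]}

```bash
mkdir -p pics; python3 - <<'E'
from plant import readout, vision
import cv2,numpy as np
np.set_printoptions(precision=4,suppress=True)
for n in ("scene","top"):
    im=vision.get_image(n); cv2.imwrite(f"pics/{n}0.png",im[:,:,::-1])
    c=vision.calibration(n); print(n,{k:(v if k!="pose" else np.array(v)) for k,v in c.items()})
print(vision.calibration("wrist"))
print(readout.observe())
E
```

```text
scene {'fx': 438.2001460932927, 'fy': 438.2001460932927, 'cx': 309.3417527529734, 'cy': 203.1511572334346, 'pose': array([[-0.1701,  0.687 , -0.7065,  1.1032],
       [ 0.9854,  0.1158, -0.1246,  0.1002],
       [-0.0038, -0.7174, -0.6966,  0.682 ],
       [ 0.    ,  0.    ,  0.    ,  1.    ]])}
top {'fx': 399.35680904385765, 'fy': 399.35680904385765, 'cx': 322.9066053386123, 'cy': 198.55682919875957, 'pose': array([[ 0.0189, -0.9972,  0.0724,  0.4227],
       [-0.9998, -0.0195, -0.007 , -0.0154],
       [ 0.0084, -0.0723, -0.9973,  0.8448],
       [ 0.    ,  0.    ,  0.    ,  1.    ]])}
{'fx': 309.70691628693146, 'fy': 309.70691628693146, 'cx': 319.6875745969214, 'cy': 204.0317843824424, 'hand_eye': array([[ 0.0005, -0.2685,  0.9633, -0.1703],
       [-0.0001, -0.9633, -0.2685,  0.0763],
       [ 1.    ,  0.    , -0.0005,  0.0008],
       [ 0.    ,  0.    ,  0.    ,  1.    ]])}
{'clock': 0.1, 'qpos': array([-1.159 ,  0.3202,  1.5655, -0.0001,  1.2574, -0.02  ]), 'dq': array([ 0.0005, -0.0009, -0.0036, -0.0015,  0.0003, -0.0016]), 'joint_torque': array([  0.0002, -41.3332, -23.251 ,   0.0728,   0.0422,  -0.0001]), 'tool_pos': array([ 0.2404, -0.5218,  0.2132]), 'orientation': array([ 0.3816,  0.596 , -0.381 ,  0.595 ]), 'ft_force': array([0.2738, 0.272 , 0.3983]), 'torque': array([-0.0196,  0.0298,  0.0309]), 'width': 0.09142777003901024}
```

View pics/scene0.png

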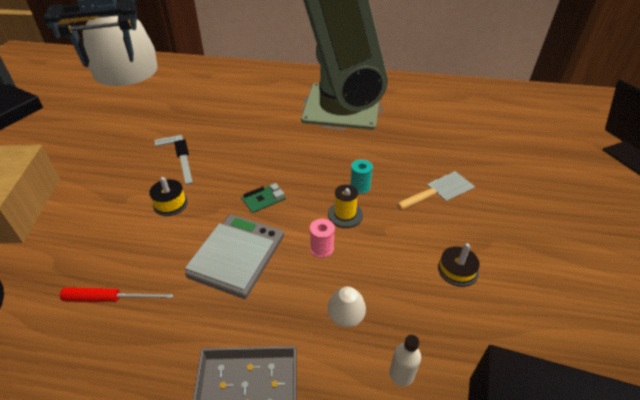

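View pics/top0.png

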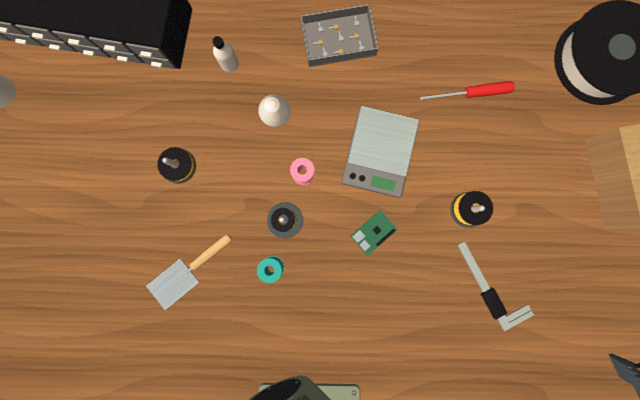

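The scene view shows the tall reel at (345,204), with a pink look-alike at (322,238) and a turquoise one at (361,176). The scale is at (237,255). In the top view the tall reel is at (284,220) and the pan is near (383,142).

```bash
cat >h.py <<'E'
import numpy as np,cv2
from plant import readout,vision
np.set_printoptions(precision=4,suppress=True)
def ray(n,p):
    c=vision.calibration(n);P=np.array(c["pose"])
    return P[:3,3],P[:3,:3]@np.array([(p[0]-c["cx"])/c["fx"],(p[1]-c["cy"])/c["fy"],1])
def onz(n,p,z):
    o,d=ray(n,p);return o+d*(z-o[2])/d[2]
def comp(m,p):
    n,l,s,c=cv2.connectedComponentsWithStats(m.astype(np.uint8))
    y,x=np.nonzero(l)
    k=np.argmin((x-p[0])**2+(y-p[1])**2); i=l[y[k],x[k]]
    return (l==i).astype(np.uint8),s[i],c[i]
E
python3 - <<'E'
from h import *
t=cv2.imread("pics/top0.png");s=cv2.imread("pics/scene0.png")
g=t.max(axis=2).astype(int)
for th in (40,50,60,75,90):
    m,st,c=comp(g<th,(278,212)); (x,y),r=cv2.minEnclosingCircle(cv2.findNonZero(m)); print(th,st,c,(x,y),r,onz("top",(x,y),.07),onz("top",(x,y),.008))
hs=cv2.cvtColor(t,cv2.COLOR_BGR2HSV)
m,st,c=comp((hs[:,:,1]<60)&(hs[:,:,2]>120),(385,140))
print(st,c); R=cv2.boxPoints(cv2.minAreaRect(cv2.findNonZero(m)))
W=np.array([onz("top",p,.032) for p in R]);print(R,W,W.mean(0),np.linalg.norm(np.diff(W,axis=0),axis=1))
hs=cv2.cvtColor(s,cv2.COLOR_BGR2HSV)
m,st,c=comp((hs[:,:,0]>18)&(hs[:,:,0]<35)&(hs[:,:,1]>150)&(hs[:,:,2]>100),(346,204));print("yel",st,c)
m,st,c=comp((hs[:,:,1]<70)&(hs[:,:,2]>120),(235,258))
R=cv2.boxPoints(cv2.minAreaRect(cv2.findNonZero(m)));print(st,c,onz("scene",c,.032))
a=cv2.resize(t[100:245,245:425],None,fx=4,fy=4,interpolation=2)[:580]
b=cv2.resize(s[170:240,310:380],None,fx=8,fy=8,interpolation=2)
cv2.imwrite("pics/c1.png",a)
E
```

```text
40 [278 211   1   1   1] [278. 211.] (278.0, 211.0) 9.999999747378752e-05 [0.4531 0.0658 0.07  ] [0.4556 0.0723 0.008 ]
50 [271 208  23  24 321] [282.1994 219.4984] (282.2455139160156, 219.51075744628906) 11.727828979492188 [0.4368 0.0572 0.07  ] [0.4379 0.063  0.008 ]
60 [271 208  24  24 358] [282.2346 219.4134] (282.6634521484375, 219.51922607421875) 12.220749855041504 [0.4368 0.0563 0.07  ] [0.4379 0.0621 0.008 ]
75 [270 207  25  25 392] [282.3495 219.2628] (282.5, 219.0) 12.619529724121094 [0.4378 0.0567 0.07  ] [0.439  0.0625 0.008 ]
90 [270 207  27  25 438] [282.258  219.0982] (283.0, 219.0) 13.601571083068848 [0.4378 0.0557 0.07  ] [0.439  0.0614 0.008 ]
[ 342  106   77   91 4539] [380.406  148.6501]
[[341.0407 182.3882]
 [359.9097 104.8159]
 [419.5945 119.3338]
 [400.7255 196.9062]] [[ 0.5157 -0.0576  0.032 ]
 [ 0.6785 -0.0942  0.032 ]
 [ 0.6505 -0.2185  0.032 ]
 [ 0.4883 -0.1801  0.032 ]] [ 0.5832 -0.1376  0.032 ] [0.1669 0.1274 0.1667]
yel [335 197  22  22 374] [345.5321 208.3529]
[ 186  215   97   78 3733] [233.4991 254.2202] [ 0.6055 -0.1347  0.032 ]
```

View pics/c1.png

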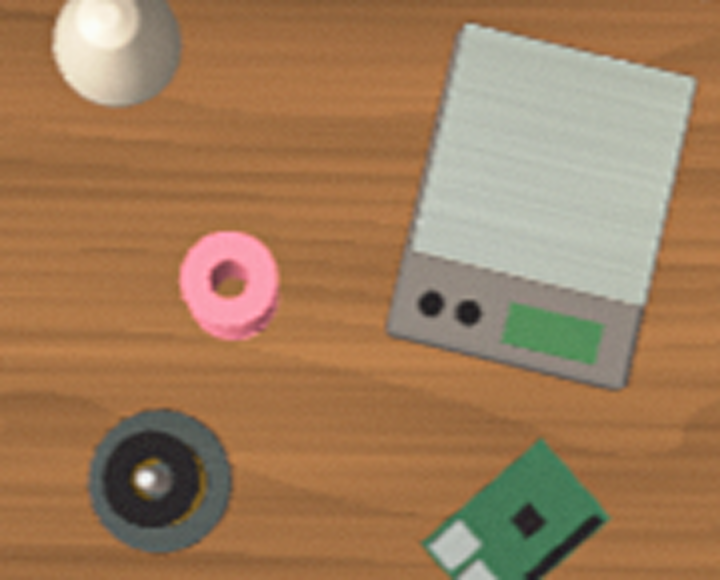

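```bash
python3 - <<'E'
from h import *
from scipy.spatial.transform import Rotation as R
t=cv2.imread("pics/top0.png");s=cv2.imread("pics/scene0.png")
f=lambda x,y:(x/4+245-.375,y/4+100-.375)
print("stand",onz("top",f(161,480),.008),"flange",onz("top",f(152,479),.07),"tip",onz("top",f(148,478),.078))
W=np.array([onz("top",f(*p),.032) for p in [(466,24),(694,78),(641,305),(414,252)]])
print(W,W.mean(0),np.linalg.norm(np.diff(W,axis=0),axis=1))
print("pink",onz("top",f(229,279),.062),"turq",onz("top",(270,269.5),.062))
# cross-view
def tri(a,b):
    o1,d1=ray("top",a);o2,d2=ray("scene",b);d1/=np.linalg.norm(d1);d2/=np.linalg.norm(d2)
    k=np.linalg.lstsq(np.c_[d1,-d2],o2-o1,rcond=None)[0];p,q=o1+k[0]*d1,o2+k[1]*d2
    return (p+q)/2,np.linalg.norm(p-q)
hs=cv2.cvtColor(s,cv2.COLOR_BGR2HSV)
o,d=ray("scene",(345.5,208.0))
print("yellow centroid scene on z .037:",onz("scene",(345.5,208.),.037), "(front surface, ~24mm nearer camera)")
x0=R.from_quat(readout.observe()["orientation"]).as_matrix();print(x0)
b=cv2.resize(s[170:300,180:370],None,fx=4,fy=4,interpolation=2);cv2.imwrite("pics/c2.png",b)
E
```

```text
stand [0.4378 0.0575 0.008 ] flange [0.4371 0.0564 0.07  ] tip [0.4374 0.0576 0.078 ]
[[ 0.6769 -0.0968  0.032 ]
 [ 0.6508 -0.2155  0.032 ]
 [ 0.5317 -0.1884  0.032 ]
 [ 0.5568 -0.0715  0.032 ]] [ 0.6041 -0.143   0.032 ] [0.1215 0.1221 0.1196]
pink [0.5366 0.0218 0.062 ] turq [0.3397 0.0791 0.062 ]
yellow centroid scene on z .037: [0.4509 0.0617 0.037 ] (front surface, ~24mm nearer camera)
[[-0.0007  0.9082  0.4185]
 [ 0.0014  0.4185 -0.9082]
 [-1.     -0.     -0.0015]]
```

View pics/c2.png

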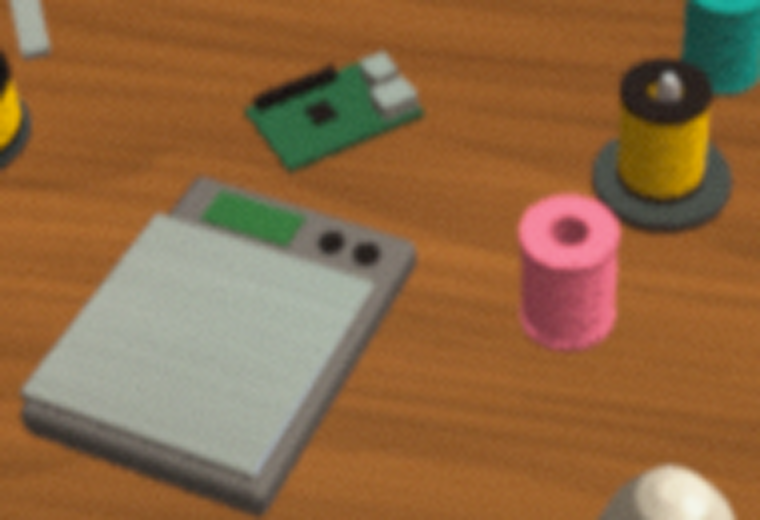

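```bash
python3 - <<'E'
from h import *
from scipy.spatial.transform import Rotation as R
f=lambda x,y:(x/4+180-.375,y/4+170-.375)
print("flange",onz("scene",f(667,92),.07),"stand",onz("scene",f(662,176),.008))
W=np.array([onz("scene",f(*p),.032) for p in [(163,215),(373,282),(260,475),(25,395)]]);print(W.mean(0),np.linalg.norm(np.diff(W,axis=0),axis=1))
s=readout.observe();M=R.from_quat(s["orientation"]).as_matrix()
print(M.T@(np.array([.4375,.057,.15])-s["tool_pos"]))
E
```

```text
flange [0.4393 0.0604 0.07  ] stand [0.4388 0.0611 0.008 ]
[ 0.6051 -0.1394  0.032 ] [0.1186 0.121  0.1218]
[ 0.0639  0.4212 -0.4431]
```

Call:
move_arm(steps="0 0.4225 -0.4445 0 0 0 1;0 0.4225 -0.4445 0 0 0 1;0 0.4225 -0.4445 0 0 0 1;0 0.4225 -0.4445 0 0 0 1;0 0.4225 -0.4445 0 0 0 1;0 0.4225 -0.4445 0 0 0 1;0 0.4225 -0.4445 0 0 0 1;0 0.4225 -0.4445 0 0 0 1;0 0.4225 -0.4445 0 0 0 1;0 0.4225 -0.4445 0 0 0 1;0 0.4225 -0.4445 0 0 0 1;0 0.4225 -0.4445 0 0 0 1;0 0.4225 -0.4445 0 0 0 1;0 0.4225 -0.4445 0 0 0 1;0 0.4225 -0.4445 0 0 0 1;0 0.4225 -0.4445 0 0 0 1;0 0.4225 -0.4445 0 0 0 1;0.064 0.4225 -0.4445 0 0 0 1;0.064 0.4225 -0.4445 0 0 0 1;0.064 0.4225 -0.4445 0 0 0 1")

```text
clock: 1.77
tool_pos: [0.4339, 0.0572, 0.1459]
orientation: [0.379, 0.599, -0.384, 0.592]
ft_force: [-1.3, -1.0, -0.4]
width: 0.0914
```

```bash
python3 - <<'E'
from h import *
s=readout.observe();print(s["tool_pos"],s["orientation"],s["qpos"],s["ft_force"])
im=vision.get_image("wrist")[:,:,::-1];cv2.imwrite("pics/w1.png",im)
E
```

```text
[0.4339 0.0572 0.1459] [ 0.3795  0.5986 -0.3838  0.5919] [0.1041 0.1709 1.9573 0.0012 1.0246 1.2437] [-1.3399 -1.0466 -0.4057]
```

View pics/w1.png

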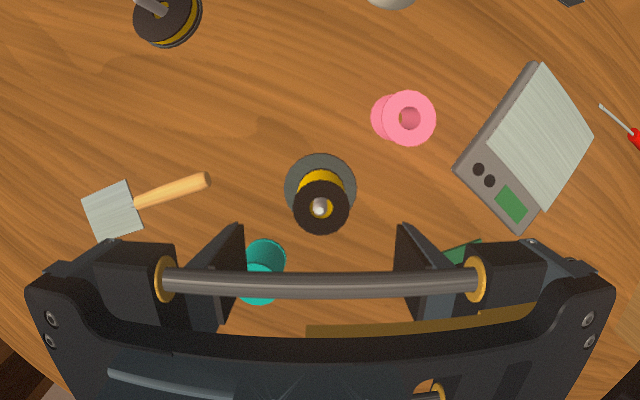

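The wrist view shows the tall reel's flange centred near (320.5,207), between the fingers, and the spindle tip at (320,207). I'll turn that into a position.

```bash
cat >>h.py <<'E'
from scipy.spatial.transform import Rotation as R
def wz(p,z,s):
    c=vision.calibration("wrist");H=np.array(c["hand_eye"]);M=R.from_quat(s["orientation"]).as_matrix()
    u=np.array([p[0]-c["cx"],p[1]-c["cy"]])/c["fx"];r=np.hypot(*u)+1e-9
    d=M@H[:3,:3]@np.r_[u/r*np.sin(r),np.cos(r)];o=s["tool_pos"]+M@H[:3,3]
    return o+d*(z-o[2])/d[2]
E
python3 - <<'E'
from h import *
s=readout.observe();M=R.from_quat(s["orientation"]).as_matrix()
im=cv2.imread("pics/w1.png");m,st,c=comp((im.max(axis=2)<60)&(np.arange(400)<240)[:,None]&(abs(np.arange(640)-320)<50),(302,207))
(x,y),r=cv2.minEnclosingCircle(cv2.findNonZero(m));print(x,y,r,st)
print("flange",wz((x,y),.07,s),"stand",wz((320,188),.008,s),"tip",wz((319,206),.078,s))
pan=[(541,62),(594,136),(538,233-.0),(474,139)]
print("pan? ",[wz(p,.032,s) for p in [(541,62),(594,136)]])
for t in ([.438,.058,.03],):print(M.T@(np.array(t)-s["tool_pos"]),M)
E
```

```text
320.6130065917969 207.6120147705078 27.73638916015625 [ 293  181   56   53 1034]
flange [0.4395 0.0578 0.07  ] stand [0.4416 0.0595 0.008 ] tip [0.4424 0.0606 0.078 ]
pan?  [array([ 0.6794, -0.0967,  0.032 ]), array([ 0.6549, -0.2181,  0.032 ])]
[0.1182 0.0029 0.0008] [[-0.0065  0.9089  0.4171]
 [ 0.0005  0.4171 -0.9089]
 [-1.     -0.0057 -0.0032]]
```

Call:
move_arm(steps="0 0.005 0.0015 0 0 0 1;0.03 0.005 0.0015 0 0 0 1;0.06 0.005 0.0015 0 0 0 1;0.085 0.005 0.0015 0 0 0 1;0.105 0.005 0.0015 0 0 0 1;0.114 0.005 0.0015 0 0 0 1;0.114 0.005 0.0015 0 0 0 1;0.114 0.005 0.0015 0 0 0 1;0.114 0.005 0.0015 0 0 0 1")

```text
clock: 2.57
tool_pos: [0.4421, 0.0582, 0.0358]
orientation: [0.382, 0.596, -0.382, 0.594]
ft_force: [0.1, -0.2, 0.0]
width: 0.0912
```

Call:
move_arm(steps="0 -0.0025 -0.001 0 0 0 1;0 -0.0025 -0.001 0 0 0 0.5;0 -0.0025 -0.001 0 0 0 0.3;0 -0.0025 -0.001 0 0 0 -1;0 -0.0025 -0.001 0 0 0 -1;0 -0.0025 -0.001 0 0 0 -1;0 -0.0025 -0.001 0 0 0 -1;0 -0.0025 -0.001 0 0 0 -1;0 -0.0025 -0.001 0 0 0 -1")

```text
clock: 3.32
tool_pos: [0.4393, 0.0581, 0.0358]
orientation: [0.382, 0.596, -0.382, 0.594]
ft_force: [-0.5, 0.7, 0.8]
width: 0.0477
```

Gripped: the opening is 47.7 mm, close to the reel's 48 mm. Next I lift straight up.

Call:
move_arm(steps="-0.01 0 0 0 0 0 -1;-0.025 0 0 0 0 0 -1;-0.04 0 0 0 0 0 -1;-0.055 0 0 0 0 0 -1;-0.07 0 0 0 0 0 -1;-0.085 0 0 0 0 0 -1;-0.1 0 0 0 0 0 -1;-0.115 0 0 0 0 0 -1;-0.125 0 0 0 0 0 -1;-0.125 0 0 0 0 0 -1;-0.125 0 0 0 0 0 -1")

```text
clock: 4.23
tool_pos: [0.4396, 0.058, 0.1606]
orientation: [0.382, 0.596, -0.382, 0.594]
ft_force: [-0.8, 0.4, -2.2]
width: 0.048
```

```bash
python3 - <<'E'
from h import *
s=readout.observe();M=R.from_quat(s["orientation"]).as_matrix();print(s["tool_pos"],s["ft_force"],s["width"]);print(M)
for n in("scene","wrist"):cv2.imwrite(f"pics/{n}2.png",vision.get_image(n)[:,:,::-1])
a=cv2.imread("pics/scene2.png");b=cv2.imread("pics/wrist2.png")
cv2.imwrite("pics/m2.png",np.vstack([cv2.resize(a[100:270,180:420],None,fx=1.667,fy=1.667)[:283],cv2.resize(b[:,:],(400,250))]))
t=np.array([.6046,-.142,s["tool_pos"][2]]);print(M.T@(t-s["tool_pos"]))
E
```

```text
[0.4396 0.058  0.1606] [-0.7509  0.3711 -2.1726] 0.04801566317291445
[[-0.0029  0.909   0.4168]
 [ 0.0009  0.4168 -0.909 ]
 [-1.     -0.0023 -0.002 ]]
[-0.0006  0.0667  0.2506]
```

View pics/m2.png

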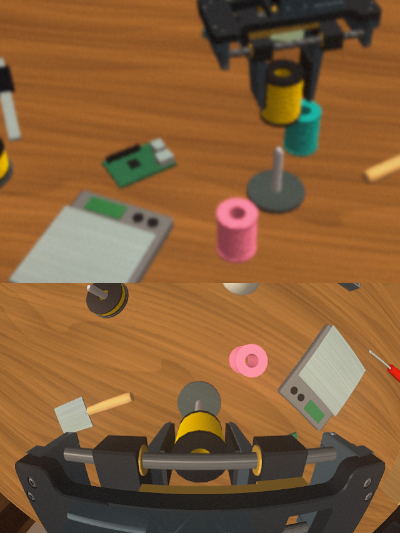

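The reel is lifted, upright and clear of the spindle, which now stands bare. I'll carry it over the pan.

Call:
move_arm(steps="0 0.003 0.01 0 0 0 -1;0 0.008 0.03 0 0 0 -1;0 0.0147 0.055 0 0 0 -1;0 0.0214 0.08 0 0 0 -1;0 0.028 0.105 0 0 0 -1;0 0.0348 0.13 0 0 0 -1;0 0.0414 0.155 0 0 0 -1;0 0.048 0.18 0 0 0 -1;0 0.0548 0.205 0 0 0 -1;0 0.0615 0.23 0 0 0 -1;0 0.065 0.243 0 0 0 -1;0 0.067 0.2505 0 0 0 -1;0 0.067 0.2505 0 0 0 -1;0 0.067 0.2505 0 0 0 -1;0 0.067 0.2505 0 0 0 -1")

```text
clock: 5.58
tool_pos: [0.6033, -0.1412, 0.1584]
orientation: [0.381, 0.597, -0.383, 0.593]
ft_force: [-0.5, -0.3, -0.9]
width: 0.0478
```

```bash
python3 - <<'E'
from h import *
s=readout.observe();M=R.from_quat(s["orientation"]).as_matrix();print(s["tool_pos"],s["ft_force"],s["width"]);print(M)
for n in("scene","wrist"):cv2.imwrite(f"pics/{n}3.png",vision.get_image(n)[:,:,::-1])
a=cv2.imread("pics/scene3.png");b=cv2.imread("pics/wrist3.png")
cv2.imwrite("pics/m3.png",b)
print(M.T@(np.array([.605,-.142,s["tool_pos"][2]])-s["tool_pos"]))
E
```

```text
[ 0.6033 -0.1412  0.1584] [-0.5027 -0.3326 -0.9494] 0.04775782529379449
[[-0.0067  0.9088  0.4172]
 [ 0.0013  0.4172 -0.9088]
 [-1.     -0.0056 -0.004 ]]
[-0.      0.0012  0.0014]
```

View pics/m3.png

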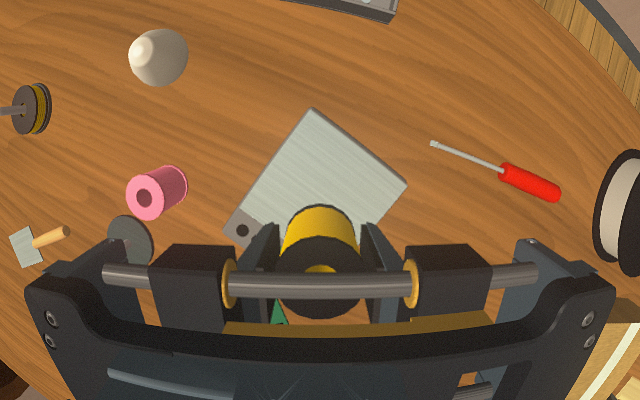

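```bash
python3 - <<'E'
from h import *
s=readout.observe()
A=wz((312,108.5),.032,s);B=wz((407,183),.032,s);print(A,B,np.linalg.norm(B-A))
d=(B-A)/np.linalg.norm(B-A);n=np.array([d[1],-d[0],0]);n*=-np.sign(n[0])
print((A+B)/2+.062*n)
E
```

```text
[ 0.6793 -0.0985  0.032 ] [ 0.6538 -0.2147  0.032 ] 0.11894970684485079
[ 0.606  -0.1433  0.032 ]
```

Call:
move_arm(steps="0.01 0.001 0.0015 0 0 0 -1;0.025 0.001 0.0015 0 0 0 -1;0.04 0.001 0.0015 0 0 0 -1;0.055 0.001 0.0015 0 0 0 -1;0.068 0.001 0.0015 0 0 0 -1;0.078 0.001 0.0015 0 0 0 -1;0.085 0.001 0.0015 0 0 0 -1;0.09 0.001 0.0015 0 0 0 -1;0.09 0.001 0.0015 0 0 0 -1;0.09 0.001 0.0015 0 0 0 -1;0.09 0.001 0.0015 0 0 0 -1")

```text
clock: 6.6
tool_pos: [0.6051, -0.142, 0.0696]
orientation: [0.381, 0.597, -0.382, 0.594]
ft_force: [-0.8, 0.2, -0.6]
width: 0.0479
```

Call:
move_arm(steps="0.002 0 0 0 0 0 -1;0.004 0 0 0 0 0 -1;0.006 0 0 0 0 0 -1;0.007 0 0 0 0 0 -1;0.008 0 0 0 0 0 -1;0.008 0 0 0 0 0 -1;0.008 0 0 0 0 0 -1")

```text
clock: 7.18
tool_pos: [0.6051, -0.142, 0.0615]
orientation: [0.381, 0.597, -0.382, 0.594]
ft_force: [-0.6, 0.1, -1.0]
width: 0.0477
```

Call:
move_arm(steps="0.0005 0 0 0 0 0 -1;0.001 0 0 0 0 0 -1;0.0015 0 0 0 0 0 -1;0.0015 0 0 0 0 0 -1;0.0015 0 0 0 0 0 -1")

```text
clock: 7.6
tool_pos: [0.6051, -0.142, 0.06]
orientation: [0.381, 0.597, -0.382, 0.594]
ft_force: [0.2, -1.0, -2.2]
width: 0.0476
```

Call:
move_arm(steps="0.0005 0 0 0 0 0 -1;0.001 0 0 0 0 0 -1;0.001 0 0 0 0 0 -1;0.001 0 0 0 0 0 -1")

```text
clock: 7.93
tool_pos: [0.6051, -0.142, 0.0598]
orientation: [0.381, 0.597, -0.382, 0.594]
ft_force: [-2.0, 0.3, 5.6]
width: 0.0481
```

The reel is down: the upward force rose to 5.6 N and the motion stopped at the predicted 0.0598 m. I'll release gradually.

Call:
move_arm(steps="0 0 0 0 0 0 0.1;0 0 0 0 0 0 0.2;0 0 0 0 0 0 0.4;0 0 0 0 0 0 0.7;0 0 0 0 0 0 1;0 0 0 0 0 0 1;0 0 0 0 0 0 1;0 0 0 0 0 0 1")

```text
clock: 8.6
tool_pos: [0.6051, -0.142, 0.0597]
orientation: [0.381, 0.597, -0.382, 0.594]
ft_force: [0.2, -0.4, -0.3]
width: 0.0905
```

Call:
move_arm(steps="-0.01 0 0 0 0 0 1;-0.025 0 0 0 0 0 1;-0.045 0 0 0 0 0 1;-0.07 0 0 0 0 0 1;-0.095 0 0 0 0 0 1;-0.12 0 0 0 0 0 1;-0.14 0 0 0 0 0 1;-0.14 -0.03 0 0 0 0 1;-0.14 -0.06 0 0 0 0 1;-0.14 -0.1 0 0 0 0 1;-0.14 -0.14 0 0 0 0 1;-0.14 -0.16 0 0 0 0 1;-0.14 -0.16 0 0 0 0 1;-0.14 -0.16 0 0 0 0 1")

```text
clock: 9.77
tool_pos: [0.4601, -0.2094, 0.2014]
orientation: [0.382, 0.595, -0.383, 0.594]
ft_force: [0.7, -0.8, 0.6]
width: 0.0912
```

```bash
python3 - <<'E'
from h import *
s=readout.observe();print(s["tool_pos"],s["ft_force"],s["width"])
a,b=[vision.get_image(n)[:,:,::-1].copy() for n in("scene","top")]
cv2.imwrite("pics/s4.png",a);cv2.imwrite("pics/t4.png",b)
m,st,c=comp((b.max(axis=2)<70),(383,141))
(x,y),r=cv2.minEnclosingCircle(cv2.findNonZero(m));print("reel top",x,y,r,onz("top",(x,y),.094))
cv2.imwrite("pics/m4.png",np.hstack([cv2.resize(a[150:300,140:340],(400,300)),cv2.resize(b[80:230,300:500],(400,300))]))
E
```

```text
[ 0.4601 -0.2094  0.2014] [ 0.7354 -0.7902  0.5923] 0.09119490717813347
reel top 388.375 134.5 11.795888900756836 [ 0.6024 -0.1433  0.094 ]
```

View pics/m4.png

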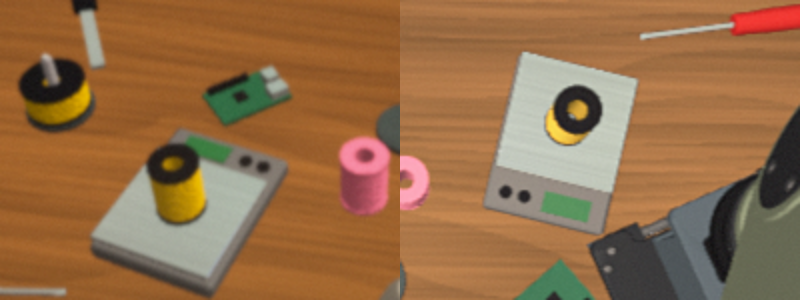

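The reel stands upright on the pan. Measured in the same top view it is about 2 mm from the pan's centre, and the gripper is well clear.

```bash
python3 -c "
from plant import ctrl;print(ctrl.hand_in())"
```

```text
the job is handed in; nothing more can be done
None
```

I lifted the tall reel straight up about 125 mm off its spindle, carried it to the scale and lowered it in small steps until I felt contact at about 6 N. Then I opened the gripper, backed away and handed the job in at about 10 s on the robot's clock.

**Last checks:** the final pictures show the reel upright on the pan, about 2 mm from the pan's centre as measured in the top view. The gripper was clear. Neither wide reel was touched, but the last crop showed only one of them.

**Disagreement:** the scene and top cameras differed by up to 4 mm in y for both the reel and the pan. I used values in between and checked them with the wrist camera, which agreed to within about 3 mm.

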